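Stack coated panels on spacer bars

ROBOT

A 6-joint arm with a two-finger parallel gripper is mounted at the origin on a cart in front of the work surface, level with it; the furniture and walls round the work are solid. World frame = base frame: x ahead of the robot, y to its left, z up, the work surface at z = 0. Lengths are in m, angles in rad, forces in N, time in s.
With the tool pointing down it reaches from about 0.25 to 0.725 m from the base axis. Payload 4 kg.
Tool frame: the origin (TCP) lies on the centre line of the jaws, within the pads' length; the fingertips stand 22 mm ahead of it and the grasp point (between the pads) lies 3 mm ahead of it; z points along the fingers, y is the line along which they close (so a half turn about z gives the same grasp; the last joint's range is limited). The gripper opens to 85 mm and grips with 20 to 120 N. Pads are 22 mm wide; open, the fingers measure 114 mm over their backs; the gripper's body (76 mm by 85 mm) begins 54 mm behind the grasp point. The pads swing forward as they close: fully open they stand 13 mm farther back than shut.
Start: joints at [-1.202, 0.241, 0.005, 1.335, 0, 1.571], TCP at [0.18, -0.466, 0.253] pointing down, gripper open.
Joint ranges: [-2.72, 2.72], [-1.05, 1.87], [-1.09, 1.28], [-1.99, 2.15], [-1.42, 1.44], [-3.14, 3.14]. Speed limits (rad/s): [2.79, 2.79, 3.14, 3.14, 3.14, 3.14].

INTERFACE

Orientations are given as a unit quaternion [x, y, z, w].
In Python, from workcell import bot gives the robot as it stands.
- The arm moves only by the shell command python3 -m inch 'ROWS'. ROWS is JSON, one flat list of numbers, 7 for each row, row after row: the shift along the world's x, y, z in mm, then the turn, a rotation vector about the world's x, y, z in rad, then the opening in per cent of the stroke, from 0 (shut) to 100 (fully open). A call has 1 to 8 rows; each row is the pose to reach, as a shift and turn from the pose commanded when the call began; what a row does not reach only later rows make up. A row lasts 1/12 s, in which the tool goes at most 41.7 mm and 7.16 degrees, less where a joint would pass 70% of its speed; a pose out of reach is approached as far as the arm can. A call with a gripper value outside its range is refused whole. The fingers move at their own pace and stop on an object; the grip force is fixed at half the most. Time passes only in rows, so rows that repeat a pose let the fingers close. It gives the time, the measured TCP pose, the force, the opening and the grip force at its end, in the units of the state.
- bot.get_obs(): the state, without advancing time (a new reading comes with each control period).
- bot.camera(name): name is "scene" or "side" or "wrist"; returns the picture (400x640x3 uint8, blue, green, red); there is no depth.
- bot.camera_info(name): a dict with "intrinsics" (3x3 intrinsics, pixels), "camera_from_world" (4x4, takes a point from world to camera coordinates); the wrist camera has in their place "hand_eye" (4x4, takes a point from camera to tool coordinates, whose origin is the TCP and whose axes are the flange's). Camera axes: x right, y down, z forward; pixel columns grow to the right and rows downward; lengths in m; the calibration is good to about 2 mm. A picture is of the moment at which its call begins: read the wrist's pose just before it. camera_info takes no time and is no camera call.
- bot.job_done(): hands the job in; it is judged then, once.
Trained networks look in the newest picture that a camera, given by its name, has taken for a name from the list of things; names that differ only in an ending like _2 or _b are one class to them, and where a whole thing is asked for, a point or a joint stands for the part that bears it (a point fixed in the world has none). Each returns a list of dicts, best first, with "confidence" (0 to 1); they miss things now and then, are a little off and sometimes report something else, mostly with a low value. They report only what shows in the picture. A call takes as long as a camera call. They do not tell look-alikes from the thing itself.
- bot.silhouettes(camera, target): "mask" (400x640 bool, what is visible of it) and "uv" ([column, row] in pixels, amid what is visible of it).
- bot.spot_point(camera, target): "uv" ([column, row] in pixels: a listed point, or the origin of a listed thing).
The state is a dict: "clock": time; "joint_pos": joint angles; "joint_vel": joint speeds; "tau": joint torques, N m; "eef_pos": TCP position; "tool_rot": TCP orientation; "ft_force": force on the tool from outside, world axes, zero at the start; "ft_torque": the same for the moment, N m; "grip_width": finger opening in m; "grasp_force": force on a finger pad.
Only numpy, scipy, OpenCV 4.12 (cv2) and the standard library are available. Lean on these libraries where they do the work, as an engineer would, in place of code of your own. Each camera call takes 0.05 s, during which the arm holds its last target. There are 200 camera calls.

TASK

Two freshly coated metal panels have to dry one above the other with air between them. Lay the two white spacer bars squarely across the panel that lies in the low tray, one near each end, then take the other panel off its sloping rest and lower it gently, coated face up, onto both bars so that it lies level and square, straight over the lower one. The panels must never touch each other or be dropped, and the other things on the bench stay where they are.

Things in the scene. Friction and masses are not known exactly. Their poses are not given: they have to be found in the camera images.
- stand: low grey tray for the lower panel, fixed to the bench, 196 x 96 x 12 mm (x, y, z), with small steel corner stops up to 17.5 mm high just outside the lower panel. Origin: centre of its underside; x along its length, z up.
- lower_panel_mid (a point): centre of the lower panel, loose in the tray between the stops (2 mm play): a flat aluminium plate with a grey coated upper face, 160 x 60 x 8 mm (x, y, z), 0.2 kg, its underside 12 mm and its upper face 20 mm above the bench. x along its length, y across, z up out of the coated face.
- lower_panel: the lower panel; origin at the centre of its underside, axes as its point.
- rest: sloping rest that holds the upper panel, fixed to the bench: base 160 x 70 x 6 mm; a support 36 mm wide (so the panel's long edges stand free, 12 mm each side) slopes at 30 degrees, rising along the rest's +x; a 6 mm steel lip, 36 mm wide, at its low end stops the panel and stands 6 mm above the panel's underside (lower than its 8 mm thickness). Origin: centre of the base's underside, z up.
- upper_panel_mid (a point): centre of the upper panel, which lies loose on the sloping rest, coated face up, tilted 30 degrees from level: same 160 x 60 x 8 mm plate, 0.2 kg. x along its length, up the slope; y across the slope, level; z square out of the coated face. At the start its centre is 68 mm above the bench. It can be gripped across its 60 mm width by the middle of its long edges, with the tool tilted 30 degrees so that it points square into the face.
- upper_panel: the upper panel; origin at the centre of its underside, axes as its point.
- spacer_a_mid (a point): centre (8 mm above its underside) of one of the two alike white plastic spacer bars lying on the bench, 100 x 16 x 16 mm (x, y, z), 60 g; x along its length.
- spacer_a: the same bar; origin at the centre of its underside, axes as its point.
- spacer_b_mid (a point): centre of the other spacer bar, the same size, 100 x 16 x 16 mm; x along its length.
- spacer_b: the same bar; origin at the centre of its underside, axes as its point.
- vial_1: bystander: sample vial, 27 mm diameter, 56 mm high, loose; origin at its foot.
- vial_3: bystander: another sample vial, 27 mm diameter, 56 mm high, loose; origin at its foot.
- marker: bystander: marker pen lying down, 17 x 135 x 16 mm, along its own y, loose; origin under its middle.
- petri_dish: bystander: clear dish, 64 mm diameter, 14 mm high, loose; origin under its middle.
- capillary_box: bystander: cream box, 34 x 140 x 23 mm, along its own y, loose; origin under its middle.
Things that resemble listed ones, but are neither listed nor needed, are in the scene too. Leave any blue or red look-alike of the spacer_b alone.

How it is judged:
On the way:
1. both spacer bars lie let go across the lower panel, one near each end, while the upper panel is still off them (((x of spacer_a_mid in the frame of lower_panel_mid between 0.03 and 0.074 m and y of spacer_a_mid in the frame of lower_panel_mid between -0.02 and 0.02 m and z of spacer_a_mid in the frame of lower_panel_mid between 0.009 and 0.015 m and angle between the x axis of each of spacer_a_mid, spacer_b_mid and the y axis of lower_panel_mid, either way round below 0.2 rad and x of spacer_b_mid in the frame of lower_panel_mid between -0.074 and -0.03 m and y of spacer_b_mid in the frame of lower_panel_mid between -0.02 and 0.02 m and z of spacer_b_mid in the frame of lower_panel_mid between 0.009 and 0.015 m) or (x of spacer_a_mid in the frame of lower_panel_mid between -0.074 and -0.03 m and y of spacer_a_mid in the frame of lower_panel_mid between -0.02 and 0.02 m and z of spacer_a_mid in the frame of lower_panel_mid between 0.009 and 0.015 m and angle between the x axis of each of spacer_a_mid, spacer_b_mid and the y axis of lower_panel_mid, either way round below 0.2 rad and x of spacer_b_mid in the frame of lower_panel_mid between 0.03 and 0.074 m and y of spacer_b_mid in the frame of lower_panel_mid between -0.02 and 0.02 m and z of spacer_b_mid in the frame of lower_panel_mid between 0.009 and 0.015 m)) and contact force between the fingers and spacer_a below 0.05 N and contact force between the fingers and spacer_b below 0.05 N and contact force between upper_panel and spacer_a below 0.01 N and contact force between upper_panel and spacer_b below 0.01 N), for 0.2 s.
At the end, for the whole second after the job is handed in: Bars let go across the lower panel, 30 to 74 mm either side of its middle, within 20 mm and 0.2 rad of square; upper panel at rest on both, coat up, level (0.05 rad), centre within 15 mm, parallel within 0.12 rad, clear of the lower panel, which lies flat within 8 mm of the tray's centre (((x of spacer_a_mid in the frame of lower_panel_mid between 0.03 and 0.074 m and y of spacer_a_mid in the frame of lower_panel_mid between -0.02 and 0.02 m and z of spacer_a_mid in the frame of lower_panel_mid between 0.009 and 0.015 m and angle between the x axis of each of spacer_a_mid, spacer_b_mid and the y axis of lower_panel_mid, either way round below 0.2 rad and x of spacer_b_mid in the frame of lower_panel_mid between -0.074 and -0.03 m and y of spacer_b_mid in the frame of lower_panel_mid between -0.02 and 0.02 m and z of spacer_b_mid in the frame of lower_panel_mid between 0.009 and 0.015 m) or (x of spacer_a_mid in the frame of lower_panel_mid between -0.074 and -0.03 m and y of spacer_a_mid in the frame of lower_panel_mid between -0.02 and 0.02 m and z of spacer_a_mid in the frame of lower_panel_mid between 0.009 and 0.015 m and angle between the x axis of each of spacer_a_mid, spacer_b_mid and the y axis of lower_panel_mid, either way round below 0.2 rad and x of spacer_b_mid in the frame of lower_panel_mid between 0.03 and 0.074 m and y of spacer_b_mid in the frame of lower_panel_mid between -0.02 and 0.02 m and z of spacer_b_mid in the frame of lower_panel_mid between 0.009 and 0.015 m)) and contact force between upper_panel and spacer_a above 0.1 N and contact force between upper_panel and spacer_b above 0.1 N and contact force between upper_panel and lower_panel below 0.01 N and z of upper_panel_mid in the frame of lower_panel_mid between 0.0215 and 0.0265 m and angle between each of upper_panel_mid, lower_panel_mid's own z axis and vertical below 0.05 rad and horizontal distance between upper_panel_mid and lower_panel_mid below 0.015 m and angle between the x axis of upper_panel_mid and the x axis of lower_panel_mid, either way round below 0.12 rad and horizontal distance between lower_panel_mid and stand below 0.008 m and linear speed of upper_panel below 0.01 m/s and angular speed of upper_panel below 0.05 rad/s); the robot touches nothing.
It fails at once if the two panels touch (contact force between upper_panel and lower_panel above 0.5 N).
It fails at once if the upper panel is dropped (falls freely faster than 0.45 m/s) (contact force between the fingers and upper_panel below 0.01 N and linear speed of upper_panel above 0.45 m/s).
It fails at once if a bystander (vial, marker, dish, cream box) is moved more than 40 mm (distance of any of vial_1, vial_3, marker, petri_dish, capillary_box from where it was at the start of the episode above 0.04 m).
It also fails if it takes over 72 s, if anything falls off the work surface, if the arm or the gripper's body presses on something with over 40 N, if the wrist force passes 120 N, or if a joint passes its speed limit or range.

## Working session

There is one attempt and no reset: what is moved stays moved. The work goes in short steps, Python scripts to look and compute and a shell command to move; the robot and the scene stay as the last step left them, time stands still between calls to the robot, and variables do not carry over. Pictures are saved under pics/ and viewed, at most 10 in all, crops included, and the job is handed in when it is done.

```bash
mkdir -p pics; ls; cat > h.py <<'E'
import numpy as np, cv2
from scipy.spatial.transform import Rotation as R
from workcell import bot
def cam(name):
    o=bot.get_obs(); im=bot.camera(name); ci=bot.camera_info(name); K=np.array(ci["intrinsics"])
    if name=="wrist":
        T=np.eye(4);T[:3,:3]=R.from_quat(o["tool_rot"]).as_matrix();T[:3,3]=o["eef_pos"]
        W=T@np.array(ci["hand_eye"])
    else: W=np.linalg.inv(np.array(ci["camera_from_world"]))
    return im,K,W
def onz(uv,z,K,W):
    uv=np.atleast_2d(uv).astype(float)
    d=np.c_[uv,np.ones(len(uv))]@np.linalg.inv(K).T@W[:3,:3].T
    c=W[:3,3]; return c+d*((z-c[2])/d[:,2])[:,None]
def proj(P,K,W):
    p=(np.atleast_2d(P)-W[:3,3])@W[:3,:3]; q=p@K.T; return q[:,:2]/q[:,2:]
def top(mask,z,K,W):
    # min-area rect of mask outline mapped on plane z: centre,size,angle
    c=max(cv2.findContours(mask.astype(np.uint8),0,2)[0],key=cv2.contourArea)[:,0]
    p=onz(c,z,K,W)[:,:2]*1000
    (x,y),(w,h),a=cv2.minAreaRect(p.astype(np.float32))
    if w<h: w,h,a=h,w,a+90
    return [round(v,1) for v in (x,y,w,h,(a+90)%180-90)]
def st():
    o=bot.get_obs(); print(o["clock"],np.round(o["eef_pos"],4),np.round(o["tool_rot"],4),np.round(o["joint_pos"],2),o["grip_width"])
E
cat > a.py <<'E'
from h import *
st()
for c in ("scene","side"):
    im,K,W=cam(c); cv2.imwrite(f"pics/{c}0.png",im); print(c,np.round(W,3).tolist())
    for t,z in (("spacer_a",.016),("lower_panel",.02),("upper_panel",.068),("stand",.012),("rest",.0),("vial_1",.03),("marker",.01),("petri_dish",.014),("capillary_box",.023)):
        for s in bot.silhouettes(c,t):
            if s["confidence"]>.3: print(t,round(s["confidence"],2),np.round(s["uv"]),top(s["mask"],z,K,W))
    for t,z in (("spacer_a_mid",.008),("lower_panel_mid",.02),("upper_panel_mid",.068),("stand",0),("rest",0)):
        for s in bot.spot_point(c,t):
            if s["confidence"]>.3: print(t,round(s["confidence"],2),np.round(s["uv"]),np.round(onz(s["uv"],z,K,W)*1000))
E
python3 a.py
```

```text
pics
0.0 [ 0.18   -0.4658  0.2524] [ 9.830e-01  1.834e-01 -2.000e-04 -1.000e-03] [-1.2   0.24  0.    1.34  0.    1.57] 0.08549091682863251
scene [[-0.439, -0.467, 0.768, -0.569], [-0.898, 0.221, -0.379, 0.724], [0.007, -0.856, -0.516, 0.771], [0.0, 0.0, 0.0, 1.0]]
spacer_a 0.67 [263. 221.] [534.5, 364.7, 107.7, 29.7, 11.2]
spacer_a 0.53 [251. 247.] [403.3, 452.6, 101.3, 35.4, -85.4]
spacer_a 0.52 [226. 282.] [295.7, 565.8, 100.1, 30.9, 74.3]
spacer_a 0.42 [289. 215.] [535.4, 273.3, 106.0, 19.0, -1.3]
lower_panel 0.69 [330. 198.] [560.8, 114.4, 169.0, 67.0, -3.1]
lower_panel 0.67 [386. 182.] [597.8, -177.2, 315.5, 66.4, -19.3]
upper_panel 0.87 [387. 183.] [522.9, -120.8, 295.7, 59.9, -18.6]
stand 0.62 [329. 210.] [558.7, 115.8, 216.8, 106.6, 1.5]
stand 0.53 [274. 195.] [698.1, 275.3, 100.9, 22.5, -20.6]
rest 0.91 [386. 193.] [549.7, -124.7, 226.1, 89.8, -0.9]
vial_1 0.62 [281. 192.] [672.7, 250.1, 123.4, 33.5, -21.5]
vial_1 0.56 [273. 194.] [672.2, 286.1, 106.8, 26.1, -20.5]
vial_1 0.49 [290. 213.] [516.1, 282.3, 117.2, 25.7, -0.4]
marker 0.67 [328. 238.] [368.1, 201.3, 136.5, 28.0, 8
[... 1166 characters left out ...]
. 204.] [667.5, 283.0, 135.9, 25.6, -45.8]
vial_1 0.5 [257. 199.] [675.6, 244.1, 144.4, 27.0, -46.8]
vial_1 0.46 [370. 204.] [374.5, 60.8, 91.1, 59.9, -62.7]
vial_1 0.36 [283. 221.] [521.3, 299.8, 106.1, 37.2, 0.1]
marker 0.61 [356. 230.] [366.6, 198.7, 138.9, 21.1, 89.4]
marker 0.41 [360. 167.] [609.9, -291.7, 422.5, 65.5, -41.5]
petri_dish 0.62 [374. 202.] [390.5, 24.9, 83.1, 64.6, -55.4]
capillary_box 0.82 [222. 265.] [506.1, 524.1, 152.8, 60.0, 83.2]
spacer_a_mid 0.55 [284. 222.] [[540. 272.   8.]]
lower_panel_mid 0.63 [311. 199.] [[553. 121.  20.]]
upper_panel_mid 0.97 [362. 166.] [[ 509. -128.   68.]]
stand 0.59 [314. 201.] [[562.  94.   0.]]
rest 0.62 [359. 186.] [[ 504. -107.    0.]]
```

```bash
python3 -c "
import cv2
a=cv2.imread('pics/scene0.png')[150:350,160:460];b=cv2.imread('pics/side0.png')[130:350,180:460]
a=cv2.resize(a,(800,300) if 0 else None,fx=1.33,fy=1.33) if 0 else cv2.resize(a,(400,267));b=cv2.resize(b,(400,314))
import numpy as np
a=cv2.resize(cv2.imread('pics/side0.png')[130:350,180:460],None,fx=2.7,fy=2.7);cv2.imwrite('pics/s1.png',a)"
```

```text
(no output)
```

View pics/s1.png

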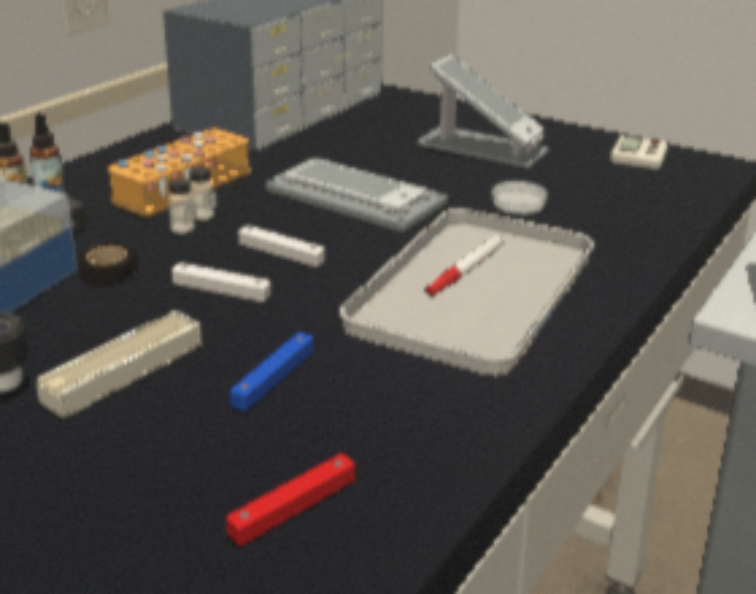

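The picture shows two white bars, at about (284,221) and (261,234) in the side image. The lower panel is at (311,198) and the sloping rest at (362,166), with its high end toward +x. The blue bar (276,267) and the red bar (286,315) stay untouched.

```bash
python3 -m inch '[100,300,30,0,0,0,100,100,300,30,0,0,0,100,100,300,30,0,0,0,100,100,300,30,0,0,0,100,100,300,30,0,0,0,100,100,300,30,0,0,0,100,100,300,30,0,0,0,100,100,300,30,0,0,0,100]'; python3 -c "
from h import *
st()"
```

```text
clock: 2.17
eef_pos: [0.2804, -0.1636, 0.2839]
tool_rot: [0.983, 0.184, 0.001, -0.0]
ft_force: [0.2, -0.8, -0.5]
grip_width: 0.0855
grasp_force: 0.0
2.1667 [ 0.2804 -0.1636  0.2839] [ 9.829e-01  1.842e-01  7.000e-04 -0.000e+00] [-0.53 -0.13 -0.31  1.39  0.    2.24] 0.08553496653659831
```

```bash
python3 -m inch '[125,240,-10,0,0,0.95,100,125,240,-10,0,0,0.95,100,125,240,-10,0,0,0.95,100,125,240,-10,0,0,0.95,100,125,240,-10,0,0,0.95,100,125,240,-10,0,0,0.95,100,125,240,-10,0,0,0.95,100,125,240,-10,0,0,0.95,100]' >/dev/null; python3 -m inch '[120,244,-10,0,0,0.95,100,120,244,-10,0,0,0.95,100,120,244,-10,0,0,0.95,100,120,244,-10,0,0,0.95,100,120,244,-10,0,0,0.95,100,120,244,-10,0,0,0.95,100,120,244,-10,0,0,0.95,100,120,244,-10,0,0,0.95,100]'>/dev/null;  python3 -m inch '[0,0,0,0,0,0.87,50,0,0,0,0,0,0.87,50,0,0,0,0,0,0.87,50,0,0,0,0,0,0.87,50,0,0,0,0,0,0.87,50,0,0,0,0,0,0.87,50,0,0,0,0,0,0.87,50,0,0,0,0,0,0.87,50]'; cat > b.py <<'E'
import sys
from h import *
st(); im,K,W=cam("wrist"); cv2.imwrite(f"pics/{sys.argv[1]}.png",im)
yaw=lambda:0
o=bot.get_obs(); M=R.from_quat(o["tool_rot"]).as_matrix(); print("tool x ang",np.degrees(np.arctan2(M[1,0],M[0,0])),"z",M[:,2].round(3))
for t,z in zip(sys.argv[2::2],sys.argv[3::2]):
    z=float(z)
    for s in bot.silhouettes("wrist",t):
        if s["confidence"]>.3: print(t,round(s["confidence"],2),np.round(s["uv"]),top(s["mask"],z,K,W))
    for s in bot.spot_point("wrist",t):
        if s["confidence"]>.3: print("pt",t,round(s["confidence"],2),np.round(s["uv"]),np.round(onz(s["uv"],z,K,W)*1000))
E
python3 b.py w1 spacer_a .016 spacer_a_mid .008 lower_panel .02 stand .012 vial_1 .03
```

```text
clock: 4.17
eef_pos: [0.5253, 0.3176, 0.2631]
tool_rot: [0.0, 1.0, -0.0, -0.0]
ft_force: [-0.2, -0.7, -0.0]
grip_width: 0.0426
grasp_force: 0.0
4.1667 [0.5253 0.3176 0.2631] [ 4.e-04  1.e+00 -1.e-04 -1.e-04] [0.54 0.47 0.36 1.46 0.   0.54] 0.0425685525847343
tool x ang 179.7002738706156 z [-0. -0. -1.]
spacer_a 0.85 [443.  63.] [411.7, 449.7, 102.1, 18.2, -85.2]
spacer_a 0.7 [358. 178.] [545.3, 363.5, 101.2, 18.3, 12.4]
spacer_a 0.68 [281. 181.] [545.9, 271.8, 99.6, 17.2, 2.6]
pt spacer_a 0.92 [281. 183.] [[544. 271.  16.]]
pt spacer_a 0.9 [438.  63.] [[410. 446.  16.]]
pt spacer_a 0.8 [358. 183.] [[544. 364.  16.]]
spacer_a_mid 0.56 [282. 183.] [547.8, 270.9, 101.6, 17.4, 2.6]
pt spacer_a_mid 0.67 [279. 182.] [[545. 268.   8.]]
lower_panel 0.86 [149. 191.] [562.4, 113.1, 160.4, 64.7, -1.2]
lower_panel 0.68 [282. 185.] [544.9, 272.6, 98.5, 19.3, 1.9]
pt lower_panel 0.57 [154. 198.] [[561. 117.  20.]]
stand 0.91 [173. 182.] [561.9, 113.8, 193.7, 98.1, -1.2]
vial_1 0.57 [296. 281.] [670.8, 285.4, 55.5, 26.2, -8.0]
vial_1 0.54 [275. 282.] [672.0, 262.6, 32.6, 2.8, -12.8]
pt vial_1 0.62 [296. 273.] [[657. 288.  30.]]
pt vial_1 0.57 [270. 276.] [[661. 255.  30.]]
```

View pics/w1.png

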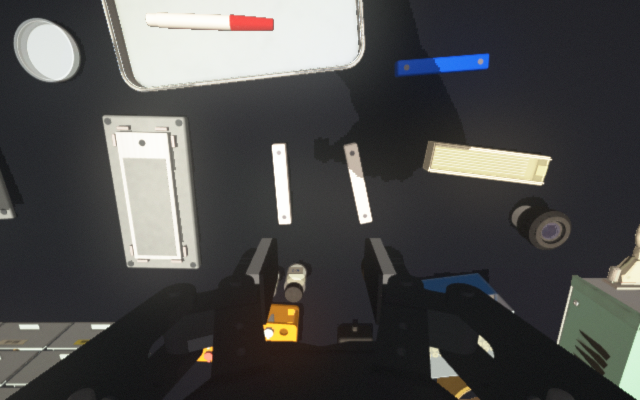

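The wrist view shows the white bars at (281,182) and (358,182). The lower panel and tray are at (150,190), and the vials at (296,281). I'll take the nearer bar now.

```bash
python3 -m inch '[20,-46,-100,0,0,0.05,50,20,-46,-100,0,0,0.05,50,20,-46,-100,0,0,0.05,50,20,-46,-180,0,0,0.05,50,20,-46,-180,0,0,0.05,50,20,-46,-180,0,0,0.05,50,20,-46,-180,0,0,0.05,50,20,-46,-180,0,0,0.05,50]'; python3 b.py w2 spacer_a .016
```

```text
clock: 5.38
eef_pos: [0.5465, 0.2724, 0.0853]
tool_rot: [-0.024, 1.0, 0.001, 0.001]
ft_force: [0.0, 0.5, 0.9]
grip_width: 0.0427
grasp_force: 0.0
5.3833 [0.5465 0.2724 0.0853] [-2.360e-02  9.997e-01  6.000e-04  1.200e-03] [0.46 0.57 0.05 1.05 0.   0.42] 0.04269336688238984
tool x ang -177.28185664835854 z [ 0.005  0.002 -1.   ]
spacer_a 0.92 [457. 214.] [543.7, 360.9, 98.2, 20.3, 13.1]
spacer_a 0.7 [315. 210.] [545.7, 270.9, 100.9, 16.9, 2.6]
spacer_a 0.61 [595.   8.] [420.7, 416.1, 47.0, 9.1, -87.3]
pt spacer_a 0.97 [453. 217.] [[542. 358.  16.]]
pt spacer_a 0.74 [317. 211.] [[542. 271.  16.]]
```

```bash
python3 -m inch '[-1,-1,-30,0,0,0,50,-1,-1,-50,0,0,0,50,-1,-1,-60,0,0,0,50,-1,-1,-60,0,0,0,0,-1,-1,-60,0,0,0,0,-1,-1,-60,0,0,0,0,-1,-1,-60,0,0,0,0,-1,-1,-60,0,0,0,0]'; python3 -m inch '[0,0,0,0,0,0,0,0,0,0,0,0,0,0,0,0,20,0,0,0,0,0,0,55,0,0,0,0,0,0,90,0,0,0,0,0,0,90,0,0,0,0,0,0,90,0,0,0,0]'
```

```text
clock: 6.2
eef_pos: [0.5454, 0.2712, 0.0249]
tool_rot: [-0.024, 1.0, 0.001, 0.001]
ft_force: [0.3, -0.2, 2.0]
grip_width: 0.0143
grasp_force: 62.1
clock: 6.78
eef_pos: [0.5461, 0.2715, 0.1162]
tool_rot: [-0.024, 1.0, 0.001, 0.003]
ft_force: [-0.6, -0.6, -0.9]
grip_width: 0.0143
grasp_force: 61.6
```

```bash
python3 -m inch '[34,-80,0,0,0,-0.82,0,34,-80,0,0,0,-0.82,0,34,-80,0,0,0,-0.82,0,34,-80,0,0,0,-0.82,0,34,-80,0,0,0,-0.82,0,34,-80,0,0,0,-0.82,0,34,-80,0,0,0,-0.82,0,34,-80,0,0,0,-0.82,0]' >/dev/null; python3 -m inch '[34,-79,-20,0,0,-0.82,0,34,-79,-20,0,0,-0.82,0,34,-79,-20,0,0,-0.82,0,34,-79,-20,0,0,-0.82,0,34,-79,-20,0,0,-0.82,0,34,-79,-20,0,0,-0.82,0,34,-79,-20,0,0,-0.82,0,34,-79,-20,0,0,-0.82,0]'; python3 b.py w3 lower_panel .02 stand .012 spacer_a .052
```

```text
clock: 8.12
eef_pos: [0.6113, 0.1114, 0.0918]
tool_rot: [0.715, 0.7, -0.001, -0.001]
ft_force: [0.2, 0.1, -0.4]
grip_width: 0.0139
grasp_force: 61.6
8.1167 [0.6113 0.1114 0.0918] [ 0.7146  0.6995 -0.0011 -0.0008] [ 0.18  0.59  0.1   1.08 -0.    1.77] 0.013910745893303687
tool x ang 88.91801920519096 z [-0.002 -0.    -1.   ]
lower_panel 0.57 [219. 215.] [542.5, 112.9, 117.0, 59.6, -1.2]
pt lower_panel 0.64 [246. 219.] [[565. 114.  20.]]
stand 0.59 [224. 173.] [563.6, 112.6, 194.2, 96.6, -0.7]
spacer_a 0.69 [320. 243.] [612.7, 100.8, 117.6, 20.2, 89.2]
pt spacer_a 0.73 [318. 250.] [[612. 106.  52.]]
pt spacer_a 0.37 [321. 262.] [[613.  99.  52.]]
```

View pics/w3.png

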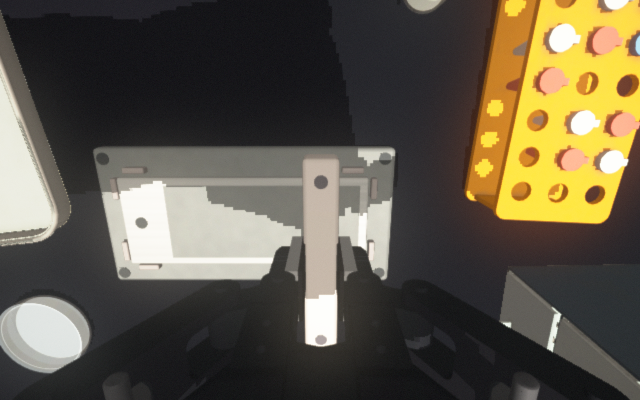

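The bar sits squarely over the +x end of the panel (column 320), with the panel spanning about columns 120 to 370. I'll lower it and let go.

```bash
python3 -m inch '[3,1,-20,0,0,0,0,3,1,-35,0,0,0,0,3,1,-42,0,0,0,0,3,1,-45,0,0,0,0,3,1,-46,0,0,0,0,3,1,-46,0,0,0,0]';  python3 -m inch '[0,0,0,0,0,0,20,0,0,0,0,0,0,30,0,0,0,0,0,0,40,0,0,0,0,0,0,45,0,0,20,0,0,0,45,0,0,60,0,0,0,45,0,0,80,0,0,0,45,0,0,80,0,0,0,45]'; python3 b.py w4 spacer_a .036 lower_panel .02
```

```text
clock: 8.97
eef_pos: [0.6155, 0.1127, 0.0476]
tool_rot: [0.715, 0.699, 0.0, 0.0]
ft_force: [-0.8, -0.3, 0.2]
grip_width: 0.0143
grasp_force: 61.6
clock: 9.63
eef_pos: [0.619, 0.1133, 0.1339]
tool_rot: [0.715, 0.699, 0.005, 0.003]
ft_force: [0.1, 0.5, 0.5]
grip_width: 0.0384
grasp_force: 0.0
9.6333 [0.619  0.1133 0.1339] [0.7148 0.6993 0.0048 0.0032] [0.18 0.56 0.16 1.17 0.   1.77] 0.03839976131759692
tool x ang 88.7410330258155 z [ 0.008  0.001 -1.   ]
spacer_a 0.77 [314. 200.] [617.3, 115.4, 98.5, 15.6, 89.0]
pt spacer_a 0.79 [317. 205.] [[619. 117.  36.]]
lower_panel 0.9 [236. 203.] [546.4, 112.6, 125.7, 61.4, -1.4]
pt lower_panel 0.85 [248. 205.] [[565. 112.  20.]]
```

```bash
python3 -m inch '[-38,125,-10,0,0,0.91,50,-38,125,-10,0,0,0.91,50,-38,125,-10,0,0,0.91,50,-38,125,-10,0,0,0.91,50,-38,125,-10,0,0,0.91,50,-38,125,-10,0,0,0.91,50,-38,125,-10,0,0,0.91,50,-38,125,-10,0,0,0.91,50]' >/dev/null; python3 -m inch '[-38,124,-30,0,0,0.9,50,-38,124,-30,0,0,0.9,50,-38,124,-30,0,0,0.9,50,-38,124,-30,0,0,0.9,50,-38,124,-30,0,0,0.9,50,-38,124,-30,0,0,0.9,50,-38,124,-30,0,0,0.9,50,-38,124,-30,0,0,0.9,50]'; python3 b.py w5 spacer_a .016
```

```text
clock: 11.22
eef_pos: [0.5381, 0.3613, 0.0853]
tool_rot: [-0.11, 0.994, -0.001, -0.002]
ft_force: [1.1, -0.1, -0.4]
grip_width: 0.0426
grasp_force: 0.0
11.2167 [0.5381 0.3613 0.0853] [-1.102e-01  9.939e-01 -8.000e-04 -1.600e-03] [0.59 0.64 0.18 1.11 0.   0.37] 0.0425880996444478
tool x ang -167.52432816392715 z [-0.003 -0.002 -1.   ]
spacer_a 0.61 [322. 223.] [544.9, 363.5, 99.6, 15.8, 13.3]
spacer_a 0.57 [522.  40.] [412.7, 449.3, 102.3, 19.0, -85.4]
pt spacer_a 0.95 [513.  44.] [[415. 443.  16.]]
pt spacer_a 0.56 [321. 224.] [[541. 363.  16.]]
```

```bash
python3 -m inch '[4,1,-30,0,0,0,50,4,1,-50,0,0,0,50,4,1,-60,0,0,0,50,4,1,-60,0,0,0,50,4,1,-60,0,0,0,0,4,1,-60,0,0,0,0,4,1,-60,0,0,0,0,4,1,-60,0,0,0,0]'; python3 -m inch '[0,0,0,0,0,0,0,0,0,0,0,0,0,0,0,0,20,0,0,0,0,0,0,55,0,0,0,0,0,0,90,0,0,0,0,0,0,90,0,0,0,0,0,0,90,0,0,0,0]'; python3 b.py w6 spacer_a .1
```

```text
clock: 12.03
eef_pos: [0.5442, 0.3633, 0.029]
tool_rot: [-0.108, 0.994, 0.001, 0.001]
ft_force: [0.0, 0.4, 1.2]
grip_width: 0.0135
grasp_force: 60.9
clock: 12.62
eef_pos: [0.545, 0.3638, 0.1206]
tool_rot: [-0.108, 0.994, 0.002, 0.003]
ft_force: [-0.4, 0.1, -1.7]
grip_width: 0.0143
grasp_force: 60.6
12.6167 [0.545  0.3638 0.1206] [-0.1084  0.9941  0.0015  0.0029] [0.59 0.62 0.24 1.18 0.   0.37] 0.014307083969735188
tool x ang -167.5562698162163 z [ 0.002  0.001 -1.   ]
spacer_a 0.93 [326. 246.] [548.5, 365.1, 104.3, 17.1, 12.4]
spacer_a 0.82 [488.  38.] [437.2, 412.2, 63.9, 11.9, -86.1]
spacer_a 0.78 [ 17. 241.] [570.8, 220.4, 18.8, 17.4, 86.4]
pt spacer_a 0.86 [322. 251.] [[545. 365. 100.]]
pt spacer_a 0.73 [482.  41.] [[439. 409. 100.]]
```

```bash
python3 -m inch '[-17,-125,0,0,0,-0.91,0,-17,-125,0,0,0,-0.91,0,-17,-125,0,0,0,-0.91,0,-17,-125,0,0,0,-0.91,0,-17,-125,0,0,0,-0.91,0,-17,-125,0,0,0,-0.91,0,-17,-125,0,0,0,-0.91,0,-17,-125,0,0,0,-0.91,0]' >/dev/null; python3 -m inch '[-17,-124,-20,0,0,-0.9,0,-17,-124,-20,0,0,-0.9,0,-17,-124,-20,0,0,-0.9,0,-17,-124,-20,0,0,-0.9,0,-17,-124,-20,0,0,-0.9,0,-17,-124,-20,0,0,-0.9,0,-17,-124,-20,0,0,-0.9,0,-17,-124,-20,0,0,-0.9,0]'; python3 b.py w7 lower_panel .02 stand .012
```

```text
clock: 14.1
eef_pos: [0.5078, 0.113, 0.0955]
tool_rot: [0.716, 0.698, -0.002, -0.001]
ft_force: [-0.2, 0.3, 0.2]
grip_width: 0.0144
grasp_force: 60.6
14.1 [0.5078 0.113  0.0955] [ 0.7161  0.698  -0.0017 -0.001 ] [ 0.22  0.41 -0.2   0.97  0.    1.82] 0.01438355578968633
tool x ang 88.70842303466789 z [-0.003 -0.001 -1.   ]
lower_panel 0.61 [406. 212.] [565.4, 112.4, 90.5, 61.4, -0.6]
pt lower_panel 0.82 [397. 214.] [[560. 115.  20.]]
stand 0.77 [401. 170.] [540.2, 114.2, 150.1, 93.3, -0.8]
```

```bash
python3 -m inch '[0,1,-20,0,0,0,0,0,1,-35,0,0,0,0,0,1,-42,0,0,0,0,0,1,-46,0,0,0,0,0,1,-46,0,0,0,0,0,1,-46,0,0,0,0]'
```

```text
clock: 14.85
eef_pos: [0.5095, 0.1147, 0.0516]
tool_rot: [0.715, 0.699, 0.0, 0.0]
ft_force: [0.3, -0.4, -0.6]
grip_width: 0.0141
grasp_force: 60.6
```

```bash
python3 -m inch '[0,0,-1.5,0,0,0,0,0,0,-1.5,0,0,0,0,0,0,-1.5,0,0,0,20,0,0,-1.5,0,0,0,30,0,0,-1.5,0,0,0,40,0,0,-1.5,0,0,0,45,0,0,-1.5,0,0,0,45]';  python3 -m inch '[0,0,20,0,0,0,45,0,0,60,0,0,0,45,20,-20,100,0,0,0,45,50,-20,130,0,0,0,45,50,-20,160,0,0,0,45,50,-20,160,0,0,0,45,50,-20,160,0,0,0,45,50,-20,160,0,0,0,45]'; python3 b.py w8 spacer_a .036 lower_panel .02 stand .012; python3 - <<'E'
from h import *
for c in ("scene","side"):
    im,K,W=cam(c)
    for t,z in (("spacer_a",.036),("lower_panel",.02)):
        for s in bot.silhouettes(c,t):
            if s["confidence"]>.3: print(t,round(s["confidence"],2),np.round(s["uv"]),top(s["mask"],z,K,W))
E
```

```text
clock: 15.43
eef_pos: [0.5094, 0.1146, 0.05]
tool_rot: [0.715, 0.699, 0.0, 0.0]
ft_force: [-0.4, -0.0, -0.2]
grip_width: 0.0382
grasp_force: 0.0
clock: 16.1
eef_pos: [0.5587, 0.0945, 0.2093]
tool_rot: [0.715, 0.699, -0.0, -0.0]
ft_force: [-0.7, -0.8, -0.4]
grip_width: 0.038
grasp_force: 0.0
16.1 [0.5587 0.0945 0.2093] [ 7.149e-01  6.993e-01 -4.000e-04 -3.000e-04] [0.17 0.39 0.11 1.28 0.   1.76] 0.03802883353943317
tool x ang 88.74994150524724 z [-0.003 -0.    -1.   ]
spacer_a 0.78 [274. 159.] [512.7, 115.7, 98.2, 19.1, 88.9]
spacer_a 0.71 [379. 158.] [615.9, 114.7, 98.9, 19.1, 87.6]
pt spacer_a 0.86 [274. 163.] [[516. 117.  36.]]
lower_panel 0.76 [322. 163.] [564.5, 112.1, 90.7, 60.1, -0.4]
pt lower_panel 0.7 [323. 161.] [[563. 114.  20.]]
stand 0.87 [322. 134.] [482.2, 114.2, 94.9, 34.0, 89.4]
pt stand 0.6 [270. 164.] [[509. 112.  12.]]
spacer_a 0.66 [223. 281.] [271.6, 571.8, 95.1, 32.0, 72.5]
spacer_a 0.61 [252. 248.] [378.5, 460.9, 99.9, 36.5, -85.4]
spacer_a 0.59 [321. 194.] [608.0, 117.9, 102.1, 38.9, 89.3]
spacer_a 0.52 [330. 204.] [501.0, 120.4, 100.4, 31.8, -88.6]
lower_panel 0.78 [333. 198.] [579.1, 112.2, 68.8, 61.5, 0.5]
lower_panel 0.44 [387. 183.] [597.5, -178.1, 315.3, 65.3, -19.0]
spacer_a 0.78 [280. 267.] [383.2, 478.8, 112.2, 31.6, -84.4]
spacer_a 0.77 [287. 314.] [282.1, 586.5, 98.7, 26.2, 75.6]
spacer_a 0.5 [323. 198.] [503.7, 123.9, 124.5, 35.5, 89.7]
lower_panel 0.52 [310. 196.] [575.7, 111.6, 94.5, 74.4, -78.0]
```

View pics/w8.png

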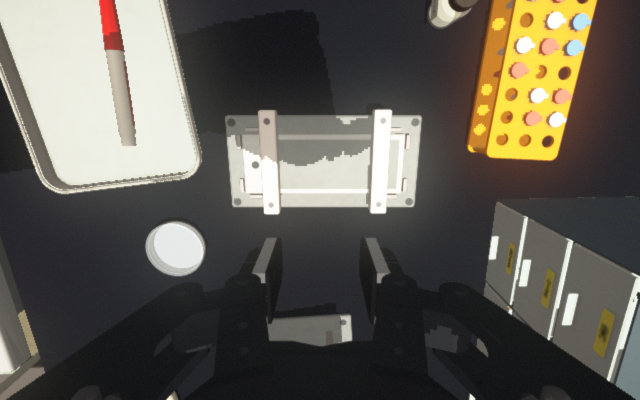

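Both bars lie squarely across the lower panel, at columns 270 and 380 (±52 mm from its middle). Next I'll go in front of the upper panel with the tool tilted 30°.

```bash
python3 -m inch '[-50,-110,20,0,0,0.796,100,-50,-110,20,0,0,0.796,100,-50,-110,20,0,0,0.796,100,-50,-110,20,0,0,0.796,100,-50,-110,20,0,0,0.796,100,-50,-110,20,0,0,0.796,100,-50,-110,20,0,0,0.796,100,-50,-110,20,0,0,0.796,100]' >/dev/null; python3 -m inch '[-57,-109,0,0,0,0.796,100,-57,-109,0,0,0,0.796,100,-57,-109,0,0,0,0.796,100,-57,-109,0,0,0,0.796,100,-57,-109,0,0,0,0.796,100,-57,-109,0,0,0,0.796,100,-57,-109,0,0,0,0.796,100,-57,-109,0,0,0,0.796,100]' >/dev/null; python3 -m inch '[0,0,-20,0,-0.5236,0,100,0,0,-40,0,-0.5236,0,100,0,0,-40,0,-0.5236,0,100,0,0,-40,0,-0.5236,0,100,0,0,-40,0,-0.5236,0,100,0,0,-40,0,-0.5236,0,100,0,0,-40,0,-0.5236,0,100,0,0,-40,0,-0.5236,0,100]'; cat > c.py <<'E'
import sys
from h import *
st(); im,K,W=cam("wrist"); cv2.imwrite(f"pics/{sys.argv[1]}.png",im)
M=R.from_quat(bot.get_obs()["tool_rot"]).as_matrix(); print(M.round(3))
# panel frame guess; intersect with top-face plane (z'=+4 above mid)
P0=np.array([.513,-.125,.068]); n=np.array([-.5,0,.866]); ex=np.array([.866,0,.5])
def onp(uv,h):
    d=np.c_[uv,np.ones(len(uv))]@np.linalg.inv(K).T@W[:3,:3].T; c=W[:3,3]
    return c+d*(((P0+h*n-c)@n)/(d@n))[:,None]
for s in bot.silhouettes("wrist","upper_panel"):
    if s["confidence"]<.3: continue
    c=max(cv2.findContours(s["mask"].astype(np.uint8),0,2)[0],key=cv2.contourArea)[:,0].astype(float)
    p=onp(c,.0)-P0; q=np.c_[p@ex,p[:,1]].astype(np.float32)*1000
    print(s["confidence"],np.round(s["uv"]),cv2.minAreaRect(q),q.min(0),q.max(0))
for s in bot.spot_point("wrist","upper_panel_mid"):
    if s["confidence"]>.3: print(s["confidence"],s["uv"],onp(np.array([s["uv"]]),0)*1000)
E
python3 c.py w9
```

```text
clock: 18.75
eef_pos: [0.4537, -0.1248, 0.1912]
tool_rot: [0.001, 0.966, -0.0, 0.259]
ft_force: [0.4, -0.3, 0.3]
grip_width: 0.0852
grasp_force: 0.0
18.75 [ 0.4537 -0.1248  0.1912] [ 9.000e-04  9.658e-01 -1.000e-04  2.594e-01] [-0.38 -0.09 -0.67  0.5   0.19 -0.33] 0.0852255777135015
[[-0.865  0.001  0.501]
 [ 0.001  1.    -0.001]
 [-0.501 -0.    -0.865]]
0.72 [330. 168.] ((0.7724838256835938, 10.011550903320312), (163.28611755371094, 62.215675354003906), 2.786569118499756) [-81.55592  -24.722214] [82.976425 44.04886 ]
0.75 [335.4, 181.5] [[ 514.0558768  -111.44213987   68.60962864]]
0.37 [532.6, 172.7] [[507.75066199  52.49016973  64.96920438]]
```

View pics/w9.png

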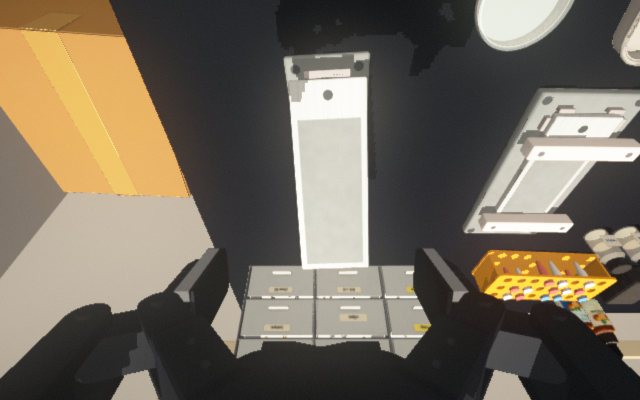

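The panel runs from (330,95) to (335,265) in the image. It is centred about 10 mm further toward +y than assumed and turned 2.8°. I'll move halfway in and look once more.

```bash
python3 -m inch '[15,10,-40,-0.024,0,0.042,100,30,10,-70,-0.024,0,0.042,100,30,10,-70,-0.024,0,0.042,100,30,10,-70,-0.024,0,0.042,100,30,10,-70,-0.024,0,0.042,100,30,10,-70,-0.024,0,0.042,100]';python3 c.py w10
```

```text
clock: 19.4
eef_pos: [0.4835, -0.1149, 0.1221]
tool_rot: [-0.023, 0.965, -0.007, 0.26]
ft_force: [0.5, -1.1, 0.7]
grip_width: 0.0856
grasp_force: 0.0
19.4 [ 0.4835 -0.1149  0.1221] [-0.023   0.9652 -0.0067  0.2605] [-0.32  0.07 -0.74  0.25  0.16 -0.33] 0.08560470066536742
[[-0.863 -0.041  0.504]
 [-0.048  0.999 -0.001]
 [-0.503 -0.025 -0.864]]
0.88 [319. 200.] ((1.792205810546875, 9.9808349609375), (164.27392578125, 61.3961296081543), 2.8032314777374268) [-81.58226  -23.695213] [83.573395 44.000965]
0.59 [321.5, 219.6] [[ 512.23530829 -113.54563519   67.55849209]]
```

View pics/w10.png

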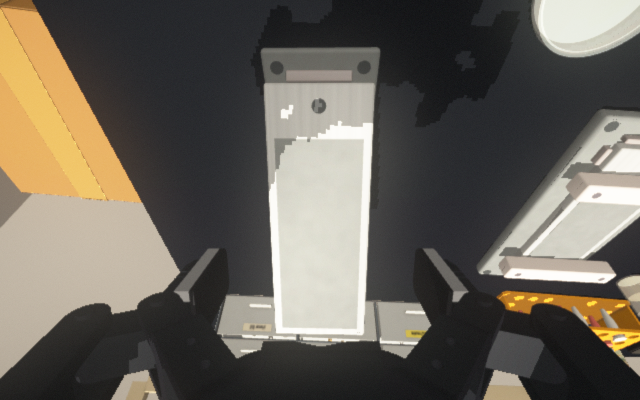

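The panel is centred between the fingers (about column 320), so I can move in and grip.

```bash
python3 -m inch '[10,0,-17,0,0,0,100,20,0,-35,0,0,0,100,30,0,-52,0,0,0,100,30,0,-52,0,0,0,100,30,0,-52,0,0,0,100]'; python3 -m inch '[0,0,0,0,0,0,90,0,0,0,0,0,0,80,0,0,0,0,0,0,70,0,0,0,0,0,0,60,0,0,0,0,0,0,50,0,0,0,0,0,0,50,0,0,0,0,0,0,40,0,0,0,0,0,0,40]'
```

```text
clock: 19.97
eef_pos: [0.512, -0.1144, 0.068]
tool_rot: [-0.023, 0.966, -0.006, 0.259]
ft_force: [-0.6, 0.4, 0.0]
grip_width: 0.0856
grasp_force: 0.0
clock: 20.63
eef_pos: [0.5124, -0.115, 0.0697]
tool_rot: [-0.023, 0.965, -0.007, 0.26]
ft_force: [-7.5, 0.7, 10.2]
grip_width: 0.0589
grasp_force: 61.3
```

```bash
python3 -m inch '[0,0,0,0,0,0,0,-3,0,5,0,0,0,0,-8,0,14,0,0,0,0,-18,0,31,0,0,0,0,-30,0,52,0,0,0,0,-40,0,75,0,0,0,0,-40,0,75,0,0,0,0,-40,0,75,0,0,0,0]'; python3 - <<'E'
from h import *
im,K,W=cam("wrist"); a=im
b,_,_=cam("side"); b=cv2.resize(b[100:260,280:480],(800,640))[:400,:640]
cv2.imwrite("pics/w11.png",cv2.resize(np.vstack([a,b]),(480,600)))
E
```

```text
clock: 21.3
eef_pos: [0.4727, -0.1147, 0.1446]
tool_rot: [-0.023, 0.965, -0.007, 0.261]
ft_force: [-0.2, -0.4, -1.7]
grip_width: 0.0587
grasp_force: 65.5
```

View pics/w11.png

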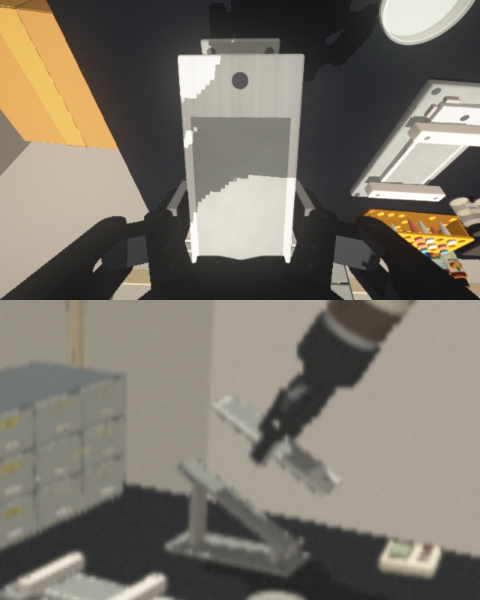

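The panel is held square in the gripper, parallel to the slope. I'll raise it, level it, carry it over the stack and check the tilt.

```bash
python3 -m inch '[0,0,15,-0.005,0.12,-0.003,0,0,0,30,-0.01,0.24,-0.006,0,0,0,30,-0.015,0.36,-0.009,0,0,0,30,-0.018,0.45,-0.012,0,0,0,30,-0.021,0.523,-0.013,0,0,0,30,-0.021,0.523,-0.013,0,0,0,30,-0.021,0.523,-0.013,0]' >/dev/null; python3 -m inch '[10,25,0,0,0,-0.02,0,22,55,0,0,0,-0.04,0,36,90,0,0,0,-0.067,0,50,125,-10,0,0,-0.067,0,64,160,-20,0,0,-0.067,0,77,193,-20,0,0,-0.067,0,86,215,-30,0,0,-0.067,0,91,229,-40,0,0,-0.067,0]' >/dev/null; python3 -m inch '[0,0,0,0,0,0,0,0,0,0,0,0,0,0,0,0,0,0,0,0,0]'; cat > d.py <<'E'
from h import *
st()
o=bot.get_obs(); M=R.from_quat(o["tool_rot"]).as_matrix(); print(M.round(3)); z=o["eef_pos"][2]
im,K,W=cam("wrist"); cv2.imwrite("pics/w12.png",im)
for s in bot.silhouettes("wrist","upper_panel"):
    if s["confidence"]>.3:
        ys,xs=np.where(s["mask"]); print(s["confidence"],s["uv"],ys.min(),ys.max(),top(s["mask"],z+.004,K,W))
for t,h in (("spacer_a",.036),("lower_panel",.02),("stand",.012)):
    for s in bot.silhouettes("wrist",t):
        if s["confidence"]>.3: print(t,s["confidence"],np.round(s["uv"]),top(s["mask"],h,K,W))
b,K,W=cam("side"); p=proj(o["eef_pos"],K,W)[0].astype(int); print(p)
for s in bot.silhouettes("side","upper_panel"): print(s["confidence"],s["uv"],top(s["mask"],z,K,W))
b=cv2.resize(b[p[1]-50:p[1]+70,p[0]-90:p[0]+90],(640,427),interpolation=2)
cv2.imwrite("pics/w13.png",cv2.resize(np.vstack([im,b[:400]]),(480,600)))
E
python3 d.py
```

```text
clock: 22.9
eef_pos: [0.562, 0.1133, 0.1323]
tool_rot: [0.014, 1.0, -0.012, -0.001]
ft_force: [0.4, -0.2, -0.5]
grip_width: 0.0583
grasp_force: 65.5
22.9 [0.562  0.1133 0.1323] [ 0.0138  0.9998 -0.012  -0.0012] [ 0.21  0.47  0.01  1.12 -0.02  0.24] 0.05834817763853418
[[-1.     0.028 -0.003]
 [ 0.028  0.999 -0.024]
 [ 0.002 -0.024 -1.   ]]
0.75 [323.3, 197.7] 72 349 [540.1, 115.0, 116.6, 59.0, -1.5]
spacer_a 0.6 [322. 197.] [579.7, 111.8, 217.2, 110.3, -1.5]
stand 0.82 [323.  70.] [467.1, 113.8, 91.1, 3.3, 88.3]
[310 163]
0.73 [249.0, 204.2] [507.8, 441.1, 111.3, 24.0, -45.7]
0.69 [319.4, 160.8] [539.4, 105.4, 119.3, 73.3, -3.0]
```

View pics/w13.png

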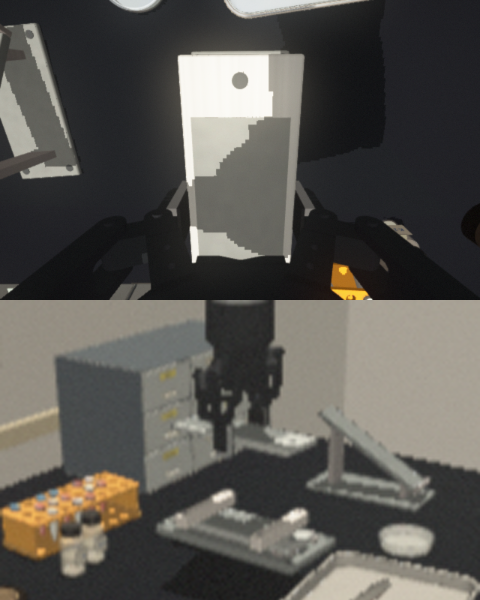

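The panel is held level over the stack, with the bars visible below it. I'll lower it slowly, watching the force.

```bash
python3 -m inch '[2,-1,-15,0.012,0,0,0,2,-1,-30,0.012,0,0,0,2,-1,-45,0.012,0,0,0,2,-1,-60,0.012,0,0,0,2,-1,-72,0.012,0,0,0,2,-1,-78,0.012,0,0,0,2,-1,-80,0.012,0,0,0,2,-1,-80,0.012,0,0,0]'; python3 -m inch '[0,0,-1,0,0,0,0,0,0,-2,0,0,0,0,0,0,-3,0,0,0,0,0,0,-4,0,0,0,0,0,0,-4,0,0,0,0]'; python3 -m inch '[0,0,-0.7,0,0,0,0,0,0,-1.5,0,0,0,0,0,0,-1.5,0,0,0,0]';python3 -m inch '[0,0,-0.7,0,0,0,0,0,0,-1.5,0,0,0,0,0,0,-1.5,0,0,0,0]'
```

```text
clock: 23.92
eef_pos: [0.5651, 0.1135, 0.0526]
tool_rot: [0.013, 1.0, -0.006, -0.001]
ft_force: [0.4, -0.7, -1.5]
grip_width: 0.0588
grasp_force: 65.4
clock: 24.33
eef_pos: [0.5653, 0.1136, 0.049]
tool_rot: [0.013, 1.0, -0.006, -0.0]
ft_force: [0.1, 0.3, -1.7]
grip_width: 0.059
grasp_force: 65.4
clock: 24.58
eef_pos: [0.5651, 0.1136, 0.0472]
tool_rot: [0.013, 1.0, -0.006, -0.001]
ft_force: [-0.3, 0.1, -1.8]
grip_width: 0.0585
grasp_force: 65.4
clock: 24.83
eef_pos: [0.5651, 0.1136, 0.0456]
tool_rot: [0.013, 1.0, -0.006, -0.001]
ft_force: [-0.4, 0.7, -2.2]
grip_width: 0.0589
grasp_force: 65.4
```

```bash
python3 -m inch '[0,0,-1,0,0,0,0,0,0,-1,0,0,0,0]'|egrep 'eef|force'; python3 -m inch '[0,0,-1,0,0,0,0,0,0,-1,0,0,0,0]'|egrep 'eef|force'
```

```text
eef_pos: [0.5651, 0.1136, 0.0446]
ft_force: [-0.8, -1.2, -1.7]
grasp_force: 65.4
eef_pos: [0.5652, 0.1136, 0.0436]
ft_force: [0.2, -0.6, -2.6]
grasp_force: 65.4
```

```bash
python3 -m inch '[0,0,-1,0,0,0,0,0,0,-1,0,0,0,0]'|egrep 'eef|force'; python3 -m inch '[0,0,-0.5,0,0,0,0,0,0,-0.5,0,0,0,0]'|egrep 'eef|force'
```

```text
eef_pos: [0.5651, 0.1136, 0.0426]
ft_force: [0.7, 0.6, -2.2]
grasp_force: 65.4
eef_pos: [0.5652, 0.1136, 0.0422]
ft_force: [-0.6, -0.7, -1.4]
grasp_force: 65.4
```

```bash
python3 -m inch '[0,0,-1,0,0,0,0,0,0,-1,0,0,0,0]'|egrep 'eef|force'; python3 -m inch '[0,0,-0.7,0,0,0,0,0,0,-0.7,0,0,0,0]'|egrep 'eef|force'
```

```text
eef_pos: [0.5654, 0.1137, 0.0415]
ft_force: [0.2, 0.2, -1.8]
grasp_force: 65.5
eef_pos: [0.5654, 0.1136, 0.0414]
ft_force: [-1.8, -0.4, 4.9]
grasp_force: 66.0
```

```bash
python3 -m inch '[0,0,-0.5,0,0,0,0,0,0,-0.5,0,0,0,0]'|egrep 'eef|force'; python3 -m inch '[0,0,-0.5,0,0,0,70,0,0,-0.5,0,0,0,72,0,0,0,0,0,0,74,0,0,0,0,0,0,78,0,0,0,0,0,0,84,0,0,0,0,0,0,92,0,0,0,0,0,0,100,0,0,0,0,0,0,100]'
```

```text
eef_pos: [0.5655, 0.1136, 0.0413]
ft_force: [-1.8, 0.6, 6.5]
grasp_force: 66.5
clock: 26.67
eef_pos: [0.5652, 0.1136, 0.04]
tool_rot: [0.013, 1.0, -0.006, -0.001]
ft_force: [0.8, -0.2, 0.8]
grip_width: 0.0856
grasp_force: 0.0
```

Released. I'll go straight up and look.

```bash
python3 -m inch '[0,0,15,0,0,0,100,0,0,35,0,0,0,100,0,0,70,0,0,0,100,0,0,110,0,0,0,100,20,0,150,0,0,0,100,40,0,170,0,0,0,100,40,0,170,0,0,0,100,40,0,170,0,0,0,100]' | egrep 'clock|eef|force'; python3 - <<'E'
from h import *
o=bot.get_obs()
for c in ("wrist","scene","side"):
    im,K,W=cam(c); cv2.imwrite(f"pics/f_{c}.png",im)
    for t,z in (("upper_panel",.044),("spacer_a",.036),("stand",.012)):
        for s in bot.silhouettes(c,t):
            if s["confidence"]>.4: print(c,t,round(s["confidence"],2),np.round(s["uv"]),top(s["mask"],z,K,W))
    p=proj([.564,.114,.03],K,W)[0].astype(int)
    if c=="wrist": a=im
    if c=="side": b=cv2.resize(im[p[1]-40:p[1]+40,p[0]-64:p[0]+64],(640,400))
cv2.imwrite("pics/f.png",cv2.resize(np.vstack([a,b]),(480,600)))
E
```

```text
clock: 27.33
eef_pos: [0.607, 0.1138, 0.2119]
ft_force: [-1.0, 0.5, -0.8]
grasp_force: 0.0
wrist upper_panel 0.72 [324. 126.] [565.3, 115.0, 159.3, 61.2, -1.5]
wrist spacer_a 0.65 [290.  79.] [511.7, 75.3, 19.7, 15.8, 88.4]
wrist spacer_a 0.56 [287. 190.] [614.7, 73.4, 18.9, 18.2, 88.6]
wrist stand 0.71 [284. 102.] [484.2, 113.1, 95.7, 35.8, 88.4]
scene upper_panel 0.61 [326. 195.] [562.3, 116.5, 170.4, 61.5, -1.6]
scene spacer_a 0.76 [227. 280.] [271.9, 570.1, 97.6, 35.2, 75.1]
scene spacer_a 0.65 [250. 250.] [377.5, 462.2, 93.8, 28.4, -84.7]
scene spacer_a 0.55 [324. 204.] [502.7, 154.9, 27.7, 27.0, 64.7]
scene stand 0.77 [331. 213.] [484.6, 115.2, 101.4, 62.6, 86.0]
side upper_panel 0.92 [316. 189.] [559.6, 116.1, 163.7, 72.9, -0.5]
side spacer_a 0.96 [287. 314.] [282.1, 586.0, 101.9, 26.0, 74.8]
side spacer_a 0.63 [289. 193.] [605.1, 156.1, 48.0, 31.0, -53.3]
side spacer_a 0.61 [278. 267.] [384.2, 481.3, 105.9, 23.5, -82.9]
side spacer_a 0.58 [318. 203.] [497.5, 164.4, 28.7, 20.6, -56.0]
side stand 0.94 [314. 206.] [554.8, 116.5, 203.0, 115.2, 0.1]
```

View pics/f.png

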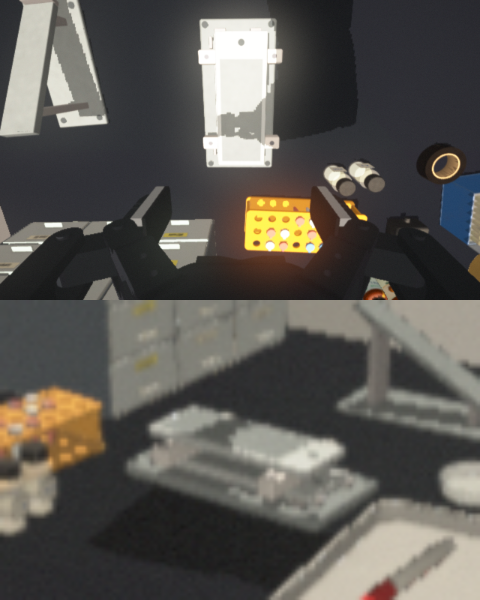

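The panel lies level and square on both bars, centred at about (565,115) against (564,113.5) for the lower panel. The arm is clear, so I'm handing in.

```bash
python3 -c "
from workcell import bot
print(bot.job_done())"
```

```text
the job is handed in; nothing more can be done
None
```

The job is handed in (verdict not shown): by the last camera check, the upper panel lies level and square on both white bars, about 2 mm off centre over the lower panel, with the robot clear.

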